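# Roll the feed roller aside and open the deep drawer

## Robot

A 6-joint arm with a two-finger parallel gripper is mounted at the origin on the work surface. World frame = base frame: x ahead of the robot, y to its left, z up, the work surface at z = 0. Lengths are in m, angles in degrees, forces in N, time in s.
With the tool pointing down it reaches from about 0.375 to 0.9 m from the base axis. Payload 3.1 kg.
Tool frame: the origin (TCP) lies midway between the tips of the shut fingers; the grasp point (between the pads) lies 19 mm behind it; x points along the fingers, z is the direction in which the jaws open and shut, and the axes are right-handed (so a half turn about x gives the same grasp; the last joint's range is limited). The gripper opens to 87 mm and grips with 3 to 60 N. Pads are 19 mm wide; open, the fingers measure 117 mm over their backs; the gripper's body (75 mm by 190 mm) begins 51 mm behind the grasp point.
Start: joints at [-74.055, 30.224, 82.088, -0, 67.689, -10.227], TCP at [0.276, -0.561, 0.223] pointing down, gripper open.
Joint ranges: [-176.69, 176.69], [-43.24, 126.21], [12.49, 139.97], [-82, 262], [0, 151.66], [-163.58, 163.58]. Speed limits (degrees/s): [159.86, 159.86, 180, 180, 180, 180].

## Interface

Orientations are given as a 3x3 rotation matrix whose columns are the frame's x, y, z axes.
In Python, from rig import * gives the robot as it stands.
- The arm moves only by the tool play_rows, never from a script. Its argument "rows" is a list that holds one entry, the list of rows, each a list of 7 numbers: the shift along the tool's x, y, z in m, then the turn, a rotation vector about the tool's x, y, z in degrees, then the finger opening in m, from 0 to 0.087. A call has 1 to 12 rows; each row is the pose to reach, as a shift and turn from the pose commanded when the call began, along the tool's axes at that moment; what a row does not reach only later rows make up. A row lasts 1/10 s, in which the tool goes at most 50 mm and 8.59 degrees, less where a joint would pass 70% of its speed; a pose out of reach is approached as far as the arm can. A call with a gripper value outside its range is refused whole. The fingers move at their own pace and stop on an object; the grip force is fixed at half the most. Time passes only in rows, so rows that repeat a pose let the fingers close. It gives the time, the measured TCP pose, the force and the opening at its end, in the units of the state.
- read_state(): the state, without advancing time (a new reading comes with each control period).
- capture(name): name is "scene" or "top" or "wrist"; returns a dict with "pixels" (384x512x3 uint8, red, green, blue), "intrinsics" (3x3 intrinsics, pixels), "rvec" (rotation vector, rad) and "tvec" (3), from world to camera coordinates, as OpenCV has them. Camera axes: x right, y down, z forward; pixel columns grow to the right and rows downward; lengths in m; the calibration is good to about 2 mm. A picture is of the moment at which its call begins. There is no depth.
- hand_in(): hands the job in, once; it reports no verdict.
Trained networks look in the newest picture that a camera, given by its name, has taken for a name from the list of things; names that differ only in an ending like _2 or _b are one class to them, and where a whole thing is asked for, a point or a joint stands for the part that bears it (a point fixed in the world has none). Each returns a list of dicts, best first, with "p" (0 to 1); they miss things now and then, are a little off and sometimes report something else, mostly with a low value. They report only what shows in the picture. A call takes as long as a camera call.
- trace(camera, target): "mask" (384x512 bool, what is visible of it) and "at" ([column, row] in pixels, amid what is visible of it).
The state is a dict: "time_s": time; "joint_positions": joint angles; "qvel": joint speeds; "tau": joint torques, N m; "position": TCP position; "tcp_rot": TCP orientation; "force": force on the tool from outside, world axes, zero at the start; "moment": the same for the moment, N m; "opening": opening from 0.0 (shut) to 1.0 (fully open).
Only numpy, scipy, OpenCV 4.12 (cv2) and the standard library are available. Lean on these libraries where they do the work, as an engineer would, in place of code of your own. Each camera call takes 0.05 s, during which the arm holds its last target.

## Task

A printer feed roller has been left lying on the lipped metal plate, in the way of the deep drawer (the single tall drawer with the bow handle). With the drawer still shut, roll the roller sideways along the plate, without lifting it, until it lies in front of the neighbouring two-drawer unit; then pull the deep drawer out to its stop. Leave the neighbour's drawers shut and the other things on the bench where they are.

Things in the scene. Friction and masses are not known exactly. Their poses are not given: they have to be found in the camera images.
- plate: Fixed flat metal plate lying on the bench, 470 mm (its x) by 480 mm (its y), 4 mm thick, that carries both drawer units and the roller. Origin under its centre, at bench height; its x points away from the robot along the drawers' depth, y to the left. Upright lips 4 mm thick run along its two y edges (18 mm tall above the bench) and its edge nearest the robot (12 mm tall).
- deep_front (a point): Foot of the deep unit's front: on its centre line, in the plane of the shut drawer's face, 4 mm above the bench; fixed; x points into the unit, y left. The unit is a fixed grey box 200 mm deep, 170 wide, 92 tall, with ONE tall drawer (face 164 mm wide, 10 to 82 mm above the point) that slides along -x, towards the robot. It stands left or right of the twin unit, about 230 mm apart.
- deep_drawer (a joint): How far the deep drawer is pulled out, in m: 0 shut, 0.13 at its stop. It slides stiffly (about 2 N), may start a few mm ajar, and stays where it is left.
- bow_handle (a point): Centre of the deep drawer's bow handle: a steel bar 11 mm thick and 90 mm long, parallel to the drawer's front and level, 45 mm out from the front (39 mm of free space behind the bar), held by a 10 mm thick post at each end. The bar's centre is about 70 mm above the bench, 26 mm below the unit's top. Moves with the drawer; axes as the deep unit's.
- twin_front (a point): Lower middle of the front of the twin unit, a fixed grey unit of the same size as the deep unit, the point and axes as there, with TWO shallow drawers one above the other, each with a 50 mm wide lip pull standing out 14 mm. A wire spool, 56 mm across and 48 mm tall, is fixed on the back of its top, 165 mm behind its front.
- twin_upper (a joint): Opening of the twin unit's upper drawer, in m, 0 shut.
- twin_lower (a joint): Opening of the twin unit's lower drawer, in m, 0 shut.
- roller_center (a point): Centre of the feed roller, on its axis, 26 mm above the bench: a black rubber cylinder 44 mm in diameter and 110 mm long with a 12 mm thick steel shaft end standing out 14 mm at each end, about 220 g. It lies on the plate in front of the deep drawer with its axis (its x) roughly along the drawer's pull, so it rolls left or right; it rolls easily and may run on a little when pushed.
- meter: A dark hand-held test meter lying flat, 150 x 75 x 36 mm. A bystander to leave alone; origin at the centre of its underside.
- cup: An open orange plastic cup, 90 mm tall, 74 mm across. A bystander to leave alone; origin at the centre of its underside.
- board: A bare circuit board lying flat, 120 x 85 mm, parts up to 18 mm tall. A bystander to leave alone; origin at the centre of its underside.
- driver: A screwdriver lying on the bench. A bystander to leave alone; origin somewhere along its length.
- tape: A roll of clear tape lying flat, 90 mm across, 20 mm tall. A bystander to leave alone; origin at the centre of its underside.

How it is judged (in metres and radians):
On the way, in this order (a step that is already met when the one before it is completed fails the run):
1. the roller lies clear of the deep drawer's path, on the plate, while that drawer is still shut ((y of roller_center in the frame of deep_front above 0.11 m or y of roller_center in the frame of deep_front below -0.11 m) and z of roller_center in the frame of plate below 0.034 m and x of roller_center in the frame of plate between -0.225 and 0 m and y of roller_center in the frame of plate between -0.23 and 0.23 m and value of joint deep_drawer below 0.025 m), for 0.2 s.
2. the deep drawer is pulled out to its stop (value of joint deep_drawer above 0.122 m), for 0.2 s.
At the end, for the whole second after the job is handed in: The deep drawer is out to its stop (opening above 122 mm of 130), the roller lies at rest on the plate, in front of the units, with its centre more than 110 mm sideways from the deep unit's centre line, and both twin drawers are shut (within 15 mm) (value of joint deep_drawer above 0.122 m and (y of roller_center in the frame of deep_front above 0.11 m or y of roller_center in the frame of deep_front below -0.11 m) and z of roller_center in the frame of plate below 0.034 m and x of roller_center in the frame of plate between -0.225 and 0 m and y of roller_center in the frame of plate between -0.23 and 0.23 m and linear speed of roller below 0.02 m/s and value of joint each of twin_upper, twin_lower below 0.015 m); the robot touches nothing.
It fails at once if the roller is lifted off the plate (its centre more than 20 mm above where it rolls) (z of roller_center in the frame of plate above 0.046 m).
It fails at once if a drawer of the twin unit is pulled open by more than 20 mm (value of joint any of twin_upper, twin_lower above 0.02 m).
It fails at once if a bystander is shifted by more than 30 mm (distance of any of meter, cup, board, driver, tape from where it was at the start of the episode above 0.03 m).
It also fails if it takes over 54 s, if anything falls off the work surface, if the arm or the gripper's body presses on something with over 40 N, if the wrist force passes 120 N, or if a joint passes its speed limit or range.

## Working session

There is one attempt and no reset: what is moved stays moved. The work goes in short steps, Python scripts to look and compute and a tool call to move; the robot and the scene stay as the last step left them, time stands still between calls to the robot, and variables do not carry over. Pictures are saved under pics/ and viewed, and the job is handed in when it is done.

Besides the shell and the picture viewer there is one more tool, called after ">>>" in YAML: its name, and indented under it one key for each argument. play_rows: Moves the arm, as the interface text tells. Its arguments: {"type":"object","properties":{"rows":{"type":"array"}},"required":["rows"]}

```bash
ls; mkdir -p pics; python3 - <<'E'
from rig import *
import cv2
for n in ("scene","top"):
    c=capture(n); cv2.imwrite(f"pics/{n}0.png",c["pixels"][:,:,::-1])
    import numpy as np
    R=cv2.Rodrigues(np.array(c["rvec"]))[0]; print(n,-R.T@np.array(c["tvec"]).ravel(),c["intrinsics"])
    for t in ("roller_center","bow_handle","deep_drawer","twin_upper","plate","meter","cup","board","driver","tape"):
        r=trace(n,t); print(t,[(round(d["p"],2),d["at"],int(d["mask"].sum())) for d in r[:2]])
print(read_state())
E
```

```text
pics
scene [1.2372615  0.19215334 0.81201147] [[362.91326237   0.         252.93229825]
 [  0.         362.91326237 189.90943054]
 [  0.           0.           1.        ]]
roller_center [(0.9, [210.8, 192.4], 502), (0.44, [197.4, 214.1], 415)]
bow_handle [(0.55, [198.5, 213.3], 250), (0.33, [171.1, 147.6], 583)]
deep_drawer [(0.65, [198.3, 214.6], 410), (0.29, [392.0, 262.1], 1148)]
twin_upper [(0.44, [273.7, 246.3], 87)]
plate [(0.87, [262.7, 225.0], 10452)]
meter [(0.94, [109.5, 171.9], 979), (0.4, [200.5, 213.8], 440)]
cup [(0.68, [387.9, 260.6], 1084)]
board []
driver [(0.55, [347.0, 192.9], 179), (0.2, [259.9, 225.0], 10660)]
tape [(0.96, [384.8, 216.5], 509)]
top [0.42927681 0.00489905 1.51565413] [[451.7954863    0.         254.3829945 ]
 [  0.         451.7954863  194.04964153]
 [  0.           0.           1.        ]]
roller_center [(0.56, [285.2, 193.3], 523), (0.47, [215.9, 139.7], 289)]
bow_handle [(0.61, [284.6, 149.1], 528)]
deep_drawer [(0.86, [284.0, 148.9], 604)]
twin_upper [(0.87, [214.3, 139.5], 336)]
plate [(0.85, [246.4, 181.3], 12670)]
meter [(0.6, [397.4, 205
[... 260 characters left out ...]
.20873250e+01, -1.25080260e-05,
        6.76890745e+01, -1.02267338e+01]), 'qvel': array([ 0.02004644, -0.03599014, -0.00991699,  0.02884456,  0.08269638,
        0.01898157]), 'tau': array([ 5.40346700e-04, -4.40026510e+01, -1.76988584e+01,  6.33086474e-02,
        5.04442386e-02, -4.40546160e-06]), 'position': array([ 0.2757002 , -0.5608856 ,  0.22256501]), 'tcp_rot': array([[ 6.75507930e-06,  8.97469198e-01,  4.41077135e-01],
       [-2.43771436e-05,  4.41077135e-01, -8.97469197e-01],
       [-1.00000000e+00, -4.68972505e-06,  2.48572465e-05]]), 'force': array([-0.01070987,  0.62431482,  0.84571783]), 'moment': array([-0.03818272,  0.01905602, -0.03349583]), 'opening': 1.0011483376644357}
```

```bash
python3 - <<'E'
import cv2
a=cv2.imread("pics/top0.png")[80:290,90:440]; cv2.imwrite("pics/t1.png",cv2.resize(a,None,fx=2.2,fy=2.2,interpolation=2))
a=cv2.imread("pics/scene0.png"); cv2.imwrite("pics/s1.png",cv2.resize(a,None,fx=1.5,fy=1.5,interpolation=2))
E
```

```text
(no output)
```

View pics/t1.png

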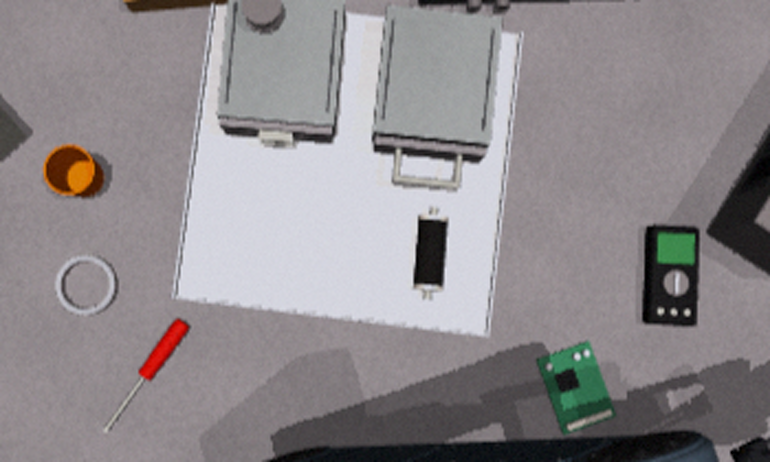

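View pics/s1.png

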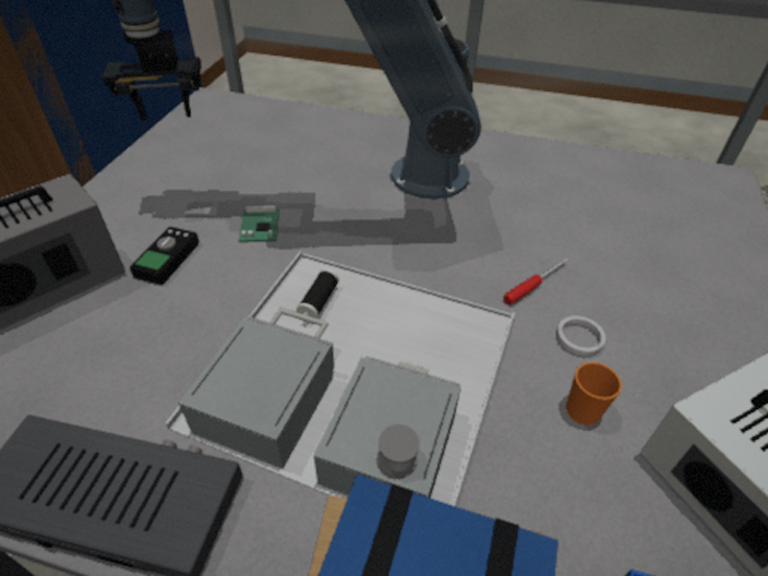

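The deep unit is on the right (handle at crop ~(425,180)), and the twin is on the left. The roller is at crop ~(430,253), so it has to roll left (+y).

```bash
cat > h.py <<'E'
from rig import *
import cv2, numpy as np
def proj(c,uv,z):
    R=cv2.Rodrigues(np.array(c["rvec"]))[0]; t=np.array(c["tvec"]).ravel(); o=-R.T@t
    d=R.T@np.linalg.inv(c["intrinsics"])@np.array([uv[0],uv[1],1.]); return o+d*(z-o[2])/d[2]
E
python3 - <<'E'
from h import *
c=capture("top")
f=lambda u,v,z:proj(c,(u/2.2+90,v/2.2+80),z).round(4)
print("plate",[f(*p,.012) for p in((175,298),(489,334),(522,34),(212,4))])
print("deep top fl fr",f(374,138,.096),f(489,150,.096),f(387,8,.096),f(501,14,.096))
print("twin top",f(219,122,.096),f(336,130,.096))
print("bar",f(394,181,.07),f(459,186,.07))
print("roller shaft ends",f(434,210,.026),f(427,297,.026))
for t,z in(("roller_center",.035),("bow_handle",.07)):
    r=trace("top",t)[0]; m=r["mask"]; print(t,proj(c,r["at"],z)); 
    ys,xs=np.nonzero(m); q=cv2.minAreaRect(np.c_[xs,ys].astype(np.float32)); print([proj(c,p,z).round(4) for p in cv2.boxPoints(q)])
print("board",f(555,345,.018),f(540,355,.018),"driver",f(180,325,.01))
E
```

```text
plate [array([0.4532, 0.2599, 0.012 ]), array([ 0.4026, -0.2142,  0.012 ]), array([ 0.8642, -0.2656,  0.012 ]), array([0.905 , 0.2121, 0.012 ])]
deep top fl fr [ 0.6847 -0.0359  0.096 ] [ 0.669  -0.2022  0.096 ] [ 0.8759 -0.0535  0.096 ] [ 0.8691 -0.2199  0.096 ]
twin top [0.7055 0.1875 0.096 ] [0.6958 0.019  0.096 ]
bar [ 0.6261 -0.0664  0.07  ] [ 0.6197 -0.1618  0.07  ]
roller shaft ends [ 0.5887 -0.1292  0.026 ] [ 0.4575 -0.1191  0.026 ]
roller_center [ 0.66988153 -0.11597584  0.035     ]
[array([ 0.6326, -0.0316,  0.035 ]), array([ 0.7038, -0.0386,  0.035 ]), array([ 0.6879, -0.2051,  0.035 ]), array([ 0.6167, -0.1976,  0.035 ])]
bow_handle [ 0.67665243 -0.11987327  0.07      ]
[array([ 0.6304, -0.0316,  0.07  ]), array([ 0.6962, -0.0377,  0.07  ]), array([ 0.6819, -0.1971,  0.07  ]), array([ 0.616 , -0.1906,  0.07  ])]
board [ 0.3869 -0.313   0.018 ] [ 0.3718 -0.2903  0.018 ] driver [0.4127 0.2519 0.01  ]
```

>>> play_rows:
  rows:
    - [[0,0.017,-0.012,4,0,0,0.087],[0,0.05,-0.034,10,0,0,0.087],[0,0.09,-0.0615,16,0,0,0.087],[0,0.13,-0.089,22,0,0,0.087],[0,0.17,-0.116,27,0,0,0.087],[0,0.21,-0.1435,31,0,0,0.087],[0,0.25,-0.171,31,0,0,0.087],[0,0.29,-0.198,31,0,0,0.087],[0,0.33,-0.2255,31,0,0,0.087],[0,0.37,-0.253,31,0,0,0.087],[0,0.4,-0.2735,31,0,0,0.087],[0,0.414,-0.283,31,0,0,0.087]]

```text
time_s: 2.45
position: [0.5236, -0.1212, 0.2228]
tcp_rot: [[0.001, 0.997, -0.081], [0.001, -0.081, -0.997], [-1.0, 0.001, -0.001]]
force: [0.1, -0.7, 0.7]
opening: 1.001
```

```bash
python3 - <<'E'
from h import *
print({k:np.round(v,3) for k,v in read_state().items()})
c=capture("wrist"); cv2.imwrite("pics/w1.png",cv2.resize(c["pixels"][:,:,::-1],None,fx=1.5,fy=1.5))
np.savez("w1.npz",**{k:np.array(v) for k,v in c.items()})
for t in ("roller_center","bow_handle","deep_drawer"):
    r=trace("wrist",t); print(t,[(round(d["p"],2),d["at"],int(d["mask"].sum())) for d in r[:2]])
E
```

```text
{'time_s': np.float64(2.45), 'joint_positions': array([-2.4979e+01,  2.3460e+01,  9.4685e+01,  5.4000e-02,  6.1828e+01,
        6.9627e+01]), 'qvel': array([16.266,  3.609, -6.039, -1.559,  2.749, 17.066]), 'tau': array([ -0.053, -37.452, -16.078,   0.235,  -0.075,  -0.099]), 'position': array([ 0.524, -0.121,  0.223]), 'tcp_rot': array([[ 0.001,  0.997, -0.081],
       [ 0.001, -0.081, -0.997],
       [-1.   ,  0.001, -0.001]]), 'force': array([ 0.069, -0.688,  0.737]), 'moment': array([ 0.029, -0.007, -0.002]), 'opening': np.float64(1.001)}
roller_center [(0.96, [258.7, 156.2], 4702)]
bow_handle [(0.58, [239.0, 6.8], 4365)]
deep_drawer [(0.81, [238.1, 8.2], 4433)]
```

View pics/w1.png

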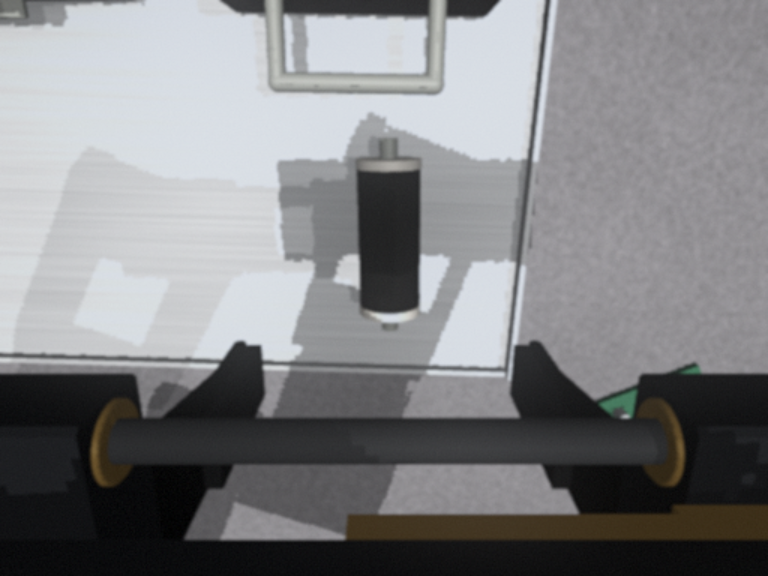

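The wrist view shows the roller upright at (389,240) and the bow bar at (272–443, 83), slightly skewed to it. The fingers sit on either side.

```bash
python3 - <<'E'
from h import *
print(read_state()["position"])
c=capture("wrist"); cv2.imwrite("pics/w2.png",cv2.resize(c["pixels"][:,:,::-1],None,fx=1.5,fy=1.5))
r=trace("wrist","roller_center")[0]; ys,xs=np.nonzero(r["mask"]); q=cv2.minAreaRect(np.c_[xs,ys].astype(np.float32)); b=cv2.boxPoints(q)
print(b*1.5,[proj(c,p,.026)[:2].round(4) for p in b], proj(c,r["at"],.03))
p=read_state()["position"]; print(p)
# handle / edges by profile
g=c["pixels"].mean(2)
print(g[40:75,237].round())
print(g[40:75,200].round(),g[40:75,280].round())
E
```

```text
[ 0.52236728 -0.1242564   0.2225713 ]
[[593.63794 397.34482]
 [690.8793  358.44827]
 [702.25854 386.89655]
 [605.0172  425.7931 ]] [array([ 0.3836, -0.2769]), array([ 0.4113, -0.3503]), array([ 0.3858, -0.3615]), array([ 0.3568, -0.287 ])] [ 0.38422254 -0.30031504  0.03      ]
[ 0.52204825 -0.12518761  0.22255269]
[221. 222. 222. 221. 222. 220. 203. 166. 146. 158. 171. 184. 191. 195.
 193. 182. 173. 159. 146. 133. 148. 192. 213. 219. 219. 220. 221. 224.
 222. 222. 223. 222. 222. 220. 222.]
[169. 169. 170. 173. 172. 168. 153. 142. 150. 164. 178. 184. 193. 193.
 187. 177. 167. 155. 139. 134. 168. 205. 217. 217. 221. 223. 222. 222.
 221. 223. 222. 221. 222. 222. 222.] [142. 140. 143. 144. 145. 144. 141. 129. 128. 146. 163. 176. 185. 195.
 197. 188. 176. 169. 157. 138. 128. 163. 210. 224. 224. 221. 222. 222.
 222. 222. 223. 221. 223. 223. 223.]
```

View pics/w2.png

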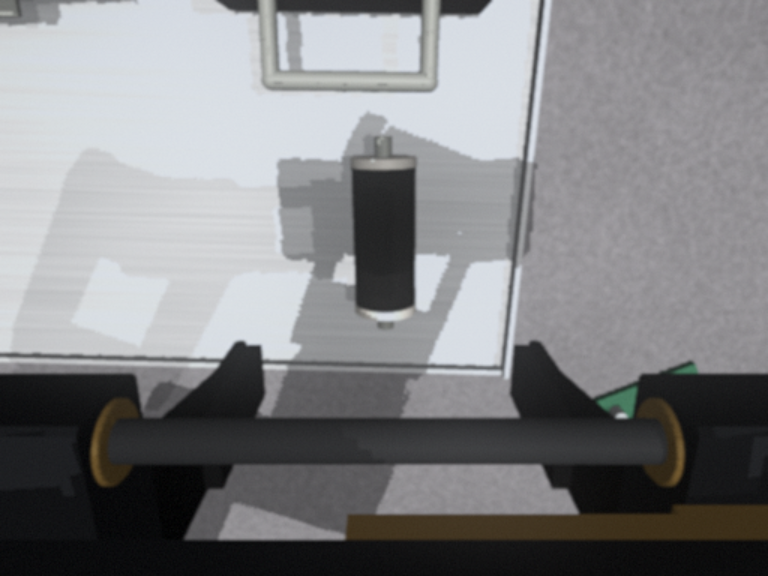

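That trace picked the board by mistake, so I'll use pixel positions read from the picture.

```bash
python3 - <<'E'
from h import *
c=capture("wrist")
f=lambda u,v,z:proj(c,(u/1.5,v/1.5),z)[:2].round(4)
print("shaft",f(382,137,.026),f(386,325,.026), "rims",f(384,160,.035),f(386,310,.035), "sides top",f(354,235,.03),f(415,235,.03))
print("bar",f(262,80,.07),f(437,80,.07),"mid",f(349,79.5,.07))
print("bar200",f(300,80-.6,.07),f(420,81+.4,.07))
print("plate corner near right",f(504,374,.012),"lip right far",f(545,0,.018))
print(read_state()["position"])
E
```

```text
shaft [ 0.5944 -0.1285] [ 0.4583 -0.1194] rims [ 0.5799 -0.1286] [ 0.4737 -0.1207] sides top [ 0.53  -0.103] [ 0.5263 -0.1458]
bar [ 0.6328 -0.0633] [ 0.6242 -0.1631] mid [ 0.6288 -0.113 ]
bar200 [ 0.6313 -0.085 ] [ 0.6243 -0.1534]
plate corner near right [ 0.402  -0.2102] lip right far [ 0.6691 -0.2396]
[ 0.52199349 -0.1253579   0.222558  ]
```

>>> play_rows:
  rows:
    - [[0.02,0.004,0,0,0,0,0.087],[0.05,0.004,0,0,0,0,0.087],[0.085,0.004,0,0,0,0,0.087],[0.115,0.004,0,0,0,0,0.087],[0.14,0.004,0,0,0,0,0.087],[0.16,0.004,0,0,0,0,0.087],[0.175,0.004,0,0,0,0,0.087],[0.188,0.004,0,0,0,0,0.08],[0.198,0.004,0,0,0,0,0.07],[0.205,0.004,0,0,0,0,0.062],[0.205,0.004,0,0,0,0,0.062],[0.205,0.004,0,0,0,0,0.062]]

```text
time_s: 4.0
position: [0.5267, -0.1248, 0.0178]
tcp_rot: [[0.001, 0.996, -0.084], [-0.0, -0.084, -0.996], [-1.0, 0.001, 0.0]]
force: [0.5, -0.0, 0.3]
opening: 0.729
```

>>> play_rows:
  rows:
    - [[0,0,-0.003,0,0,0,0.062],[0,0,-0.007,0,0,0,0.062],[0,0,-0.013,0,0,0,0.062],[0,0,-0.021,0,0,0,0.062],[0,0,-0.03,0,0,0,0.062],[0,0,-0.04,0,0,0,0.062],[0,0,-0.05,0,0,0,0.062],[0,0,-0.06,0,0,0,0.062],[0,0,-0.07,0,0,0,0.062],[0,0,-0.08,0,0,0,0.062],[0,0,-0.09,0,0,0,0.062],[0,0,-0.1,0,0,0,0.062]]

```text
time_s: 5.2
position: [0.5349, -0.0241, 0.0175]
tcp_rot: [[-0.0, 0.996, -0.084], [0.0, -0.084, -0.996], [-1.0, -0.0, -0.0]]
force: [-0.1, -0.7, 0.0]
opening: 0.714
```

```bash
python3 - <<'E'
from h import *
c=capture("scene"); cv2.imwrite("pics/s2.png",cv2.resize(c["pixels"][120:330,80:400,::-1],None,fx=2.4,fy=2.4))
E
```

```text
(no output)
```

View pics/s2.png

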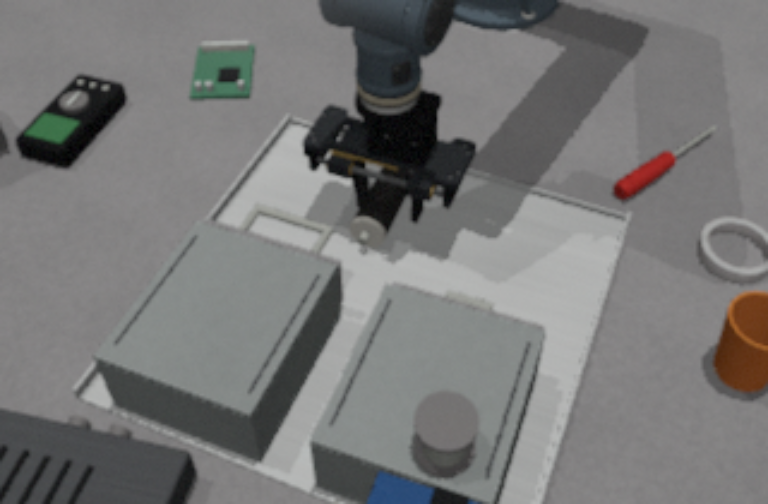

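The roller (375,215) is between the fingers and rolling. I'll continue and slow down at the end.

>>> play_rows:
  rows:
    - [[0,0,-0.012,0,0,0,0.062],[0,0,-0.024,0,0,0,0.062],[0,0,-0.037,0,0,0,0.062],[0,0,-0.05,0,0,0,0.062],[0,0,-0.063,0,0,0,0.062],[0,0,-0.076,0,0,0,0.062],[0,0,-0.088,0,0,0,0.062],[0,0,-0.099,0,0,0,0.062],[0,0,-0.108,0,0,0,0.062],[0,0,-0.115,0,0,0,0.062],[0,0,-0.12,0,0,0,0.062],[0,0,-0.122,0,0,0,0.062]]

```text
time_s: 6.45
position: [0.5451, 0.097, 0.0175]
tcp_rot: [[-0.0, 0.996, -0.084], [-0.0, -0.084, -0.996], [-1.0, -0.0, 0.0]]
force: [-0.5, -0.3, -0.2]
opening: 0.712
```

>>> play_rows:
  rows:
    - [[0,0,0,0,0,0,0.062],[0,0,0,0,0,0,0.062],[0,0,0,0,0,0,0.062],[0,0,0,0,0,0,0.062],[0,0,0,0,0,0,0.062],[0,0,0,0,0,0,0.062],[0,0,0,0,0,0,0.062],[0,0,0,0,0,0,0.062]]

```text
time_s: 7.25
position: [0.5451, 0.0966, 0.0175]
tcp_rot: [[-0.0, 0.996, -0.084], [-0.0, -0.084, -0.996], [-1.0, -0.0, 0.0]]
force: [-0.1, -0.2, -0.8]
opening: 0.711
```

```bash
python3 - <<'E'
from h import *
c=capture("scene"); cv2.imwrite("pics/s3.png",cv2.resize(c["pixels"][120:330,80:400,::-1],None,fx=2.4,fy=2.4))
c=capture("wrist"); cv2.imwrite("pics/w3.png",c["pixels"][:,:,::-1])
E
```

```text
(no output)
```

View pics/s3.png

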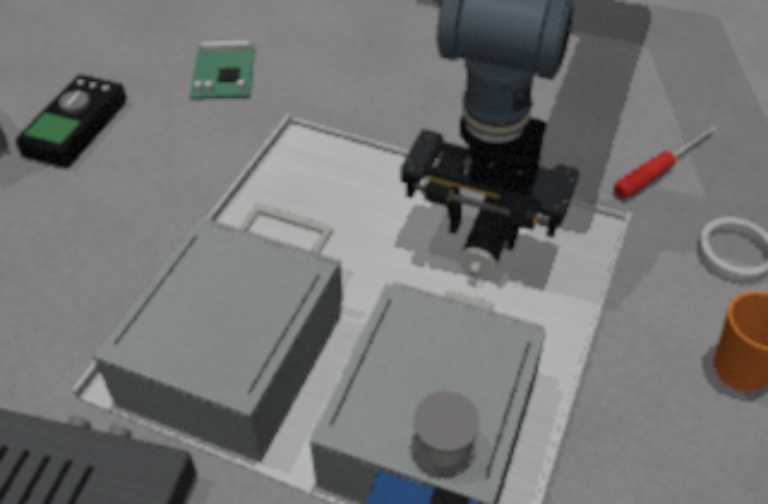

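View pics/w3.png

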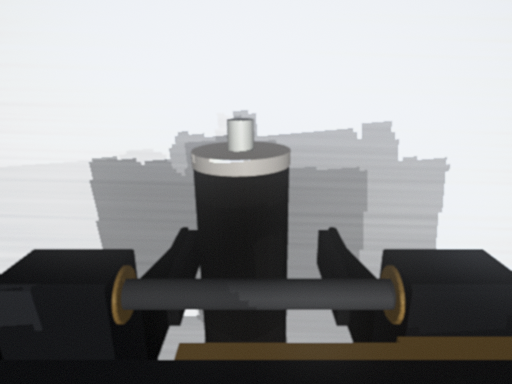

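The roller now sits in front of the twin unit, between the fingers and slightly towards the left one. Next I open and lift.

>>> play_rows:
  rows:
    - [[0,0,0,0,0,0,0.087],[0,0,0,0,0,0,0.087],[0,0,0,0,0,0,0.087],[0,0,0,0,0,0,0.087],[-0.01,0,0,0,0,0,0.087],[-0.03,0,0,0,0,0,0.087],[-0.06,0,0,0,0,0,0.087],[-0.1,0,0,0,0,0,0.087],[-0.14,0,0,0,0,0,0.087],[-0.17,0,0,0,0,0,0.087],[-0.19,0,0,0,0,0,0.087],[-0.19,0,0,0,0,0,0.087]]

```text
time_s: 8.55
position: [0.5472, 0.0967, 0.2115]
tcp_rot: [[0.008, 0.996, -0.084], [-0.0, -0.084, -0.996], [-1.0, 0.008, -0.001]]
force: [-0.2, -0.1, 0.1]
opening: 0.999
```

>>> play_rows:
  rows:
    - [[0,0.005,0.01,-4,0,0,0.087],[0,0.012,0.025,-12,0,0,0.087],[0,0.022,0.045,-20,0,0,0.087],[0,0.032,0.065,-28,0,0,0.08],[0,0.042,0.085,-36,0,0,0.07],[0,0.052,0.105,-44,0,0,0.06],[0,0.062,0.125,-52,0,0,0.05],[0,0.072,0.145,-60,0,0,0.045],[0,0.082,0.165,-68,0,0,0.045],[0,0.09,0.182,-76,0,0,0.045],[0,0.097,0.197,-84,0,0,0.045],[0,0.0995,0.202,-90,0,0,0.045]]

```text
time_s: 9.75
position: [0.627, -0.1147, 0.206]
tcp_rot: [[-0.002, 0.081, 0.997], [0.0, 0.997, -0.081], [-1.0, -0.0, -0.002]]
force: [-0.5, -0.0, 0.1]
opening: 0.522
```

```bash
python3 - <<'E'
from h import *
for i in range(4): c=capture("wrist")
cv2.imwrite("pics/w4.png",cv2.resize(c["pixels"][:,:,::-1],None,fx=1.5,fy=1.5))
s=read_state();print(s["position"],s["tcp_rot"].round(3),s["opening"],s["joint_positions"])
c=capture("top");cv2.imwrite("pics/t4.png",cv2.resize(c["pixels"][80:290,90:440,::-1],None,fx=2.2,fy=2.2,interpolation=2))
c=capture("scene"); cv2.imwrite("pics/s4.png",cv2.resize(c["pixels"][120:330,80:400,::-1],None,fx=2.4,fy=2.4))
E
```

```text
[ 0.62636711 -0.112664    0.20645213] [[-0.002  0.087  0.996]
 [ 0.001  0.996 -0.087]
 [-1.     0.001 -0.002]] 0.5194973953121487 [-2.02482052e+01  3.21653925e+01  8.11906543e+01  1.55776492e-02
  6.67845465e+01 -1.52821812e+01]
```

View pics/w4.png

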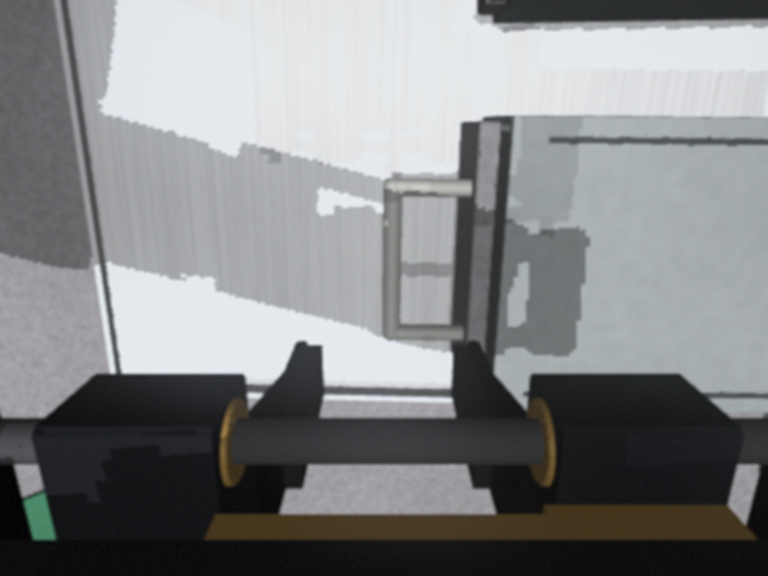

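View pics/t4.png

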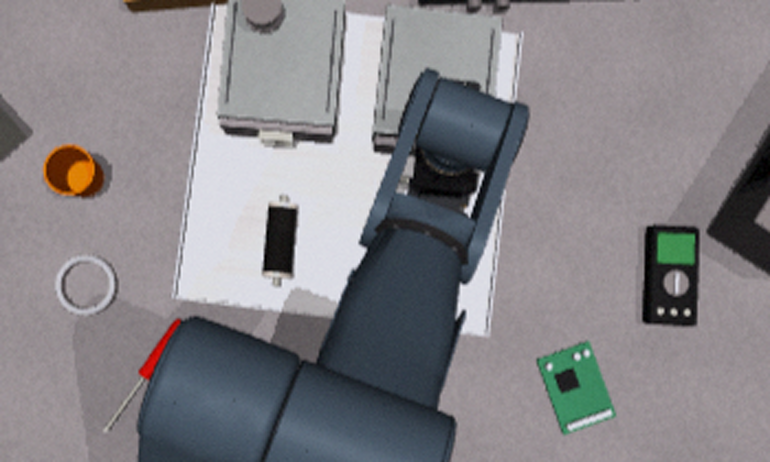

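View pics/s4.png

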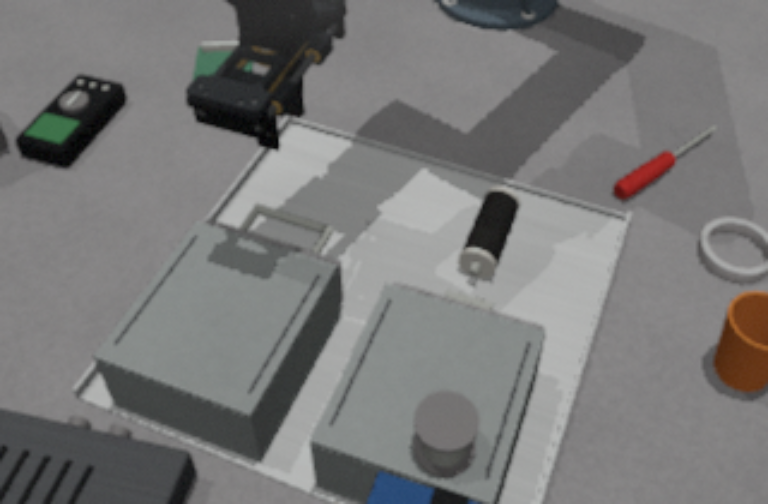

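The roller rests at top-crop (281,240) in front of the twin unit. In the wrist view the bar runs from (391,185) to (393,332) and the face lies at x≈470–500.

```bash
python3 - <<'E'
from h import *
c=capture("wrist")
f=lambda u,v,z:proj(c,(u/1.5,v/1.5),z)[:2].round(4)
print("bar",f(391,183,.07),f(393,334,.07),"sides",f(385,260,.07),f(400,260,.07),"unit top front",f(510,118,.096),f(497,330,.096),"drawer front top",f(476,122,.086),f(469,250,.086))
t=capture("top"); r=trace("top","roller_center")[0]; print(r["p"],r["at"],proj(t,(281/2.2+90,240/2.2+80),.026))
p=read_state()["position"]; print(p)
E
```

```text
bar [ 0.6327 -0.0642] [ 0.6261 -0.1583] sides [ 0.6253 -0.1097] [ 0.6343 -0.1104] unit top front [ 0.6956 -0.0339] [ 0.6866 -0.1497] drawer front top [ 0.68   -0.0345] [ 0.6737 -0.1036]
0.58 [217.3, 188.6] [0.54122992 0.10064822 0.026     ]
[ 0.62702969 -0.1124297   0.20752532]
```

>>> play_rows:
  rows:
    - [[0.01,0.001,0.0025,0,0,0,0.045],[0.03,0.001,0.0025,0,0,0,0.045],[0.055,0.001,0.0025,0,0,0,0.045],[0.08,0.001,0.0025,0,0,0,0.045],[0.1,0.001,0.0025,0,0,0,0.045],[0.115,0.001,0.0025,0,0,0,0.045],[0.125,0.001,0.0025,0,0,0,0.045],[0.135,0.001,0.0025,0,0,0,0.045],[0.145,0.001,0.0025,0,0,0,0.045],[0.153,0.001,0.0025,0,0,0,0.045],[0.153,0.001,0.0025,0,0,0,0.045]]

```text
time_s: 11.3
position: [0.6292, -0.1121, 0.0535]
tcp_rot: [[-0.002, 0.084, 0.996], [0.001, 0.996, -0.084], [-1.0, 0.0, -0.002]]
force: [-0.5, -0.8, 0.2]
opening: 0.518
```

```bash
python3 - <<'E'
from h import *
c=capture("wrist")
cv2.imwrite("pics/w5.png",cv2.resize(c["pixels"][:,:,::-1],None,fx=1.5,fy=1.5))
E
```

```text
(no output)
```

View pics/w5.png

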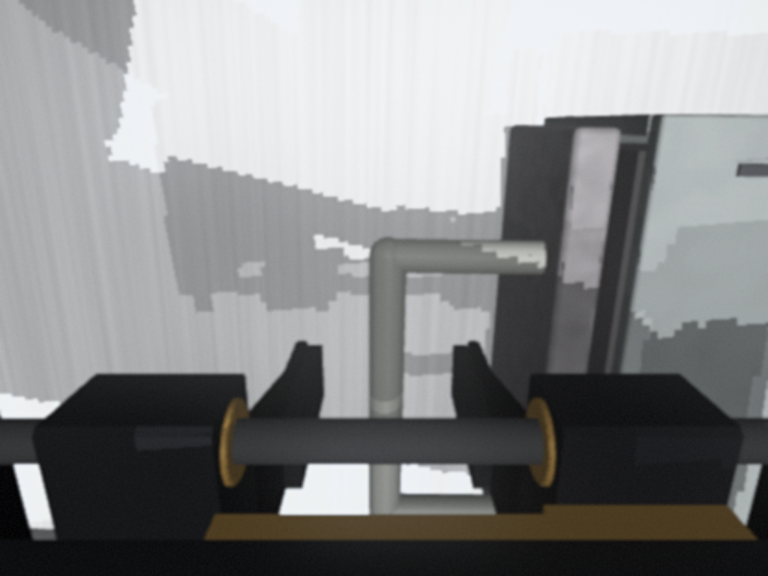

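The bar is centred between the fingers. I'll close loosely round it and pull along tool −z.

>>> play_rows:
  rows:
    - [[0,0,0,0,0,0,0.014],[0,0,0,0,0,0,0.014],[0,0,0,0,0,0,0.014],[0,0,0,0,0,0,0.014],[0,0,0,0,0,0,0.014],[0,0,-0.003,0,0,0,0.014],[0,0,-0.007,0,0,0,0.014],[0,0,-0.013,0,0,0,0.014],[0,0,-0.02,0,0,0,0.014],[0,0,-0.028,0,0,0,0.014],[0,0,-0.036,0,0,0,0.014],[0,0,-0.044,0,0,0,0.014]]

```text
time_s: 12.55
position: [0.5852, -0.1083, 0.0547]
tcp_rot: [[0.0, 0.084, 0.996], [0.0, 0.996, -0.084], [-1.0, 0.0, -0.0]]
force: [1.7, 1.6, 0.1]
opening: 0.161
```

Moving freely at about 2 N. I'll keep pulling.

>>> play_rows:
  rows:
    - [[0,0,-0.009,0,0,0,0.014],[0,0,-0.018,0,0,0,0.014],[0,0,-0.027,0,0,0,0.014],[0,0,-0.036,0,0,0,0.014],[0,0,-0.045,0,0,0,0.014],[0,0,-0.054,0,0,0,0.014],[0,0,-0.062,0,0,0,0.014],[0,0,-0.068,0,0,0,0.014],[0,0,-0.072,0,0,0,0.014],[0,0,-0.075,0,0,0,0.014],[0,0,-0.078,0,0,0,0.014],[0,0,-0.08,0,0,0,0.014]]

```text
time_s: 13.75
position: [0.5061, -0.1019, 0.0545]
tcp_rot: [[-0.0, 0.084, 0.996], [-0.0, 0.996, -0.084], [-1.0, -0.0, -0.0]]
force: [2.0, 1.2, 0.5]
opening: 0.161
```

>>> play_rows:
  rows:
    - [[0,0,-0.002,0,0,0,0.014],[0,0,-0.004,0,0,0,0.014],[0,0,-0.006,0,0,0,0.014],[0,0,-0.007,0,0,0,0.014],[0,0,-0.008,0,0,0,0.014],[0,0,-0.008,0,0,0,0.014]]

```text
time_s: 14.35
position: [0.501, -0.1017, 0.0547]
tcp_rot: [[0.006, 0.085, 0.996], [-0.001, 0.996, -0.085], [-1.0, -0.001, 0.006]]
force: [7.1, 3.5, -3.5]
opening: 0.163
```

>>> play_rows:
  rows:
    - [[0,0,-0.001,0,0,0,0.014],[0,0,-0.002,0,0,0,0.014],[0,0,-0.002,0,0,0,0.014]]

```text
time_s: 14.65
position: [0.501, -0.1018, 0.0548]
tcp_rot: [[0.01, 0.086, 0.996], [-0.002, 0.996, -0.086], [-1.0, -0.001, 0.01]]
force: [10.3, 4.4, -5.1]
opening: 0.16
```

The pull stopped at the drawer's stop, with the force rising to 10 N. I'll relax, open and lift.

>>> play_rows:
  rows:
    - [[0,0,0.003,0,0,0,0.014],[0,0,0.005,0,0,0,0.02],[0,0,0.005,0,0,0,0.04],[0,0,0.005,0,0,0,0.04],[0,0,0.005,0,0,0,0.04],[-0.01,0,0.005,0,0,0,0.04],[-0.03,0,0.005,0,0,0,0.04],[-0.06,0,0.005,0,0,0,0.04],[-0.1,0,0.005,0,0,0,0.04],[-0.14,0,0.005,0,0,0,0.04],[-0.17,0,0.005,0,0,0,0.04],[-0.18,0,0.005,0,0,0,0.04]]

```text
time_s: 15.85
position: [0.5028, -0.1021, 0.2386]
tcp_rot: [[0.007, 0.084, 0.996], [-0.003, 0.996, -0.084], [-1.0, -0.002, 0.007]]
force: [0.7, 0.7, -0.6]
opening: 0.457
```

```bash
python3 - <<'E'
from h import *
for i in range(4): c=capture("wrist")
cv2.imwrite("pics/w6.png",cv2.resize(c["pixels"][:,:,::-1],None,fx=1.5,fy=1.5))
s=read_state();print(s["position"],s["force"])
c=capture("scene"); cv2.imwrite("pics/s6.png",cv2.resize(c["pixels"][120:330,80:400,::-1],None,fx=2.4,fy=2.4))
E
```

```text
[ 0.50021199 -0.10105111  0.23355056] [-0.52850706  0.03035745  0.5242192 ]
```

View pics/w6.png

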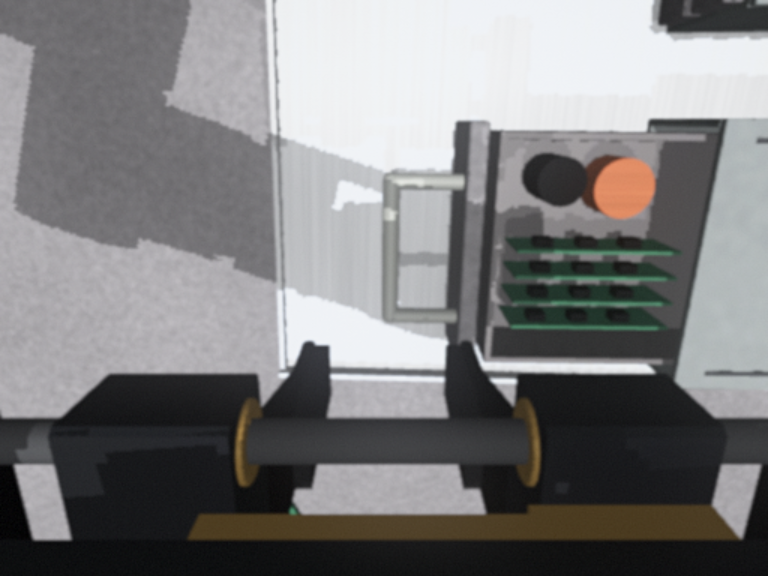

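View pics/s6.png

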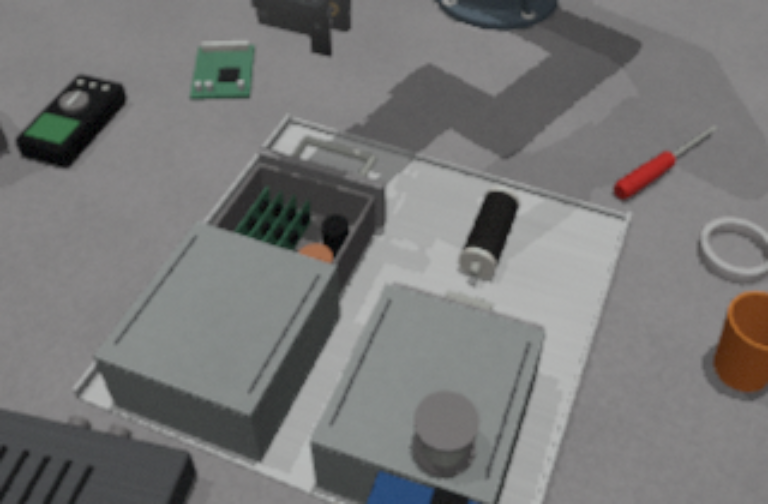

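The drawer is open, the bar is at (391, 180–318), and the roller and bystanders look unchanged. I'll check the opening.

```bash
python3 - <<'E'
from h import *
c=capture("wrist")
f=lambda u,v,z:proj(c,(u/1.5,v/1.5),z)[:2]
a=f(390,180,.07);b=f(392,318,.07);m=(a+b)/2;print(a,b,m,"travel",np.linalg.norm(m-np.array([.6297,-.1115])))
# unit top front edge vs bar, along deep x
e=np.array([.996,-.086]); u=f(718,165,.096); u2=f(686,320,.096); print("top front edge - bar along x",(u-m)@e,(u2-m)@e)
t=capture("top");r=proj(t,trace("top","roller_center")[0]["at"],.03);print("roller",r)
for n in("meter","cup","board","driver","tape"):
    print(n,[(round(d["p"],2),d["at"]) for d in trace("top",n)[:1]])
E
```

```text
[ 0.50513047 -0.05376975] [ 0.49881278 -0.14609752] [ 0.50197163 -0.09993363] travel 0.1282509952595969
top front edge - bar along x 0.18578063394627514 0.18428278059670705
roller [0.54715382 0.102864   0.03      ]
meter [(0.71, [396.0, 202.5])]
cup [(0.68, [122.0, 159.2])]
board [(0.9, [345.5, 254.7])]
driver []
tape [(0.62, [138.7, 206.3])]
```

```bash
python3 - <<'E'
from h import *
print(hand_in())
E
```

```text
the job is handed in; nothing more can be done
None
```

I rolled the roller left along the plate between the open fingers, without gripping or lifting it, and then pulled the deep drawer out by its bow handle until it hit its stop. I've handed the job in; it gave no verdict.

**Last checks**
- **Drawer:** it stopped moving as the pull force rose from about 2 N to 10 N. The pictures put its travel at about 128 mm, plus whatever it was ajar at the start.
- **Roller:** it lies still, about 0.20 m to the left of the deep unit's centre line, in front of the twin unit.
- **Twin drawers and bystanders:** the twin drawers look shut, and the bystanders look unmoved in the scene picture.
- **Arm:** it was clear of everything, raised to about 0.23 m. The last clock reading before the final pictures was 15.85 s, well inside the 54 s limit.

**Checks that failed or disagreed**
- In the last top view, the network missed the driver.
- It also reported the tape about 20 px from where it was at the start. I took that as a false detection, because the scene picture shows the tape in the same place.
- An earlier wrist-view trace took the circuit board for the roller, so I used pixel positions read from the picture there.

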